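# Free the wire frame of a praline cutter by feel and prove its swing

## Task

The wire cutter on the left has been washed and put back together, and its wires no longer line up with the slots of the white bed. Swing the frame down gently by its black handle until you feel the wires touch the slats, ease it sideways along its hinge pin under light pressure until the wires drop into the slots, and bring it all the way down. Then swing it fully up and all the way down once more to prove that it runs free, and leave it down; never force the wires onto the slats, and leave the other things on the table where they are.

Things in the scene. Friction and masses are not known exactly. Their poses are not given: they have to be found in the camera images.
- cutter: Grey-enamelled metal stand of a small chocolatier's wire cutter, base 200 x 232 x 26 mm, fixed to the table. Origin: centre of the underside, on the table; x points from its front (handle side) to its hinge, y to the left seen from the front, z up.
- hinge_pin (a point): Middle of the steel hinge pin, at (85, 0, 62) mm in the cutter's frame; the pin runs along the cutter's y between two pillars at y = +-109 mm. The frame slides on it from 10 mm right (-y) to 12 mm left of the middle, with 3 N of drag. It starts near the left end, so the slots always lie to the right of where the wires start, by 3 to 19 mm.
- bed (a point): Point in the stand above its middle, at (-29.5, 0, 58) mm in the cutter's frame, at the height of the tops of the white bed's 7 slats. They run along the cutter's x from -72 to 13 mm, with six 5 mm slots between them at 22.5 mm pitch. The middle of the slot pattern lies anywhere within 7.5 mm left or right of this point; the bed is clamped there and its place is not measured.
- cutter_frame (a joint): Angle of the steel wire frame about the pin, rad: 0 all the way down (level), 1.3 fully up at its stop. Hinge drag holds it above about 1 rad; lower down it sinks slowly by its own weight if let go. Raising it takes 3 to 4 N at the handle. Wires that miss the slots meet the slat tops at 0.11 rad, the handle 24 mm above its lowest; in the slots they run freely down to 0, with 1.5 mm to spare each side.
- handle (a point): Middle of the frame's black round handle bar, 14 mm thick, 92 mm long, parallel to the pin and 212 mm from it; 62 mm above the table when the frame is down. A cross bar of the frame (12 mm wide) lies 44 mm from it on the hinge side. The bar turns between two fingers. Its y in the cutter's frame is how far the frame is shifted on the pin.
- cutter_wires: The frame's six steel wires, 2 mm thick, 105 mm long, 22.5 mm apart, on sprung bars 12 mm below the frame's plane. Origin on the pin, midway between the wires; x along them to the hinge, y along the pin. They give 1 mm per 4 N pressed on the slats, touching first 72 mm from the pin; more than 20 N (7 N at the handle, 14 mm past the touch) breaks them.
- red_tin: Red cocoa tin with a cream lid, 64 mm across and high; origin at the centre of its underside. A bystander.
- green_tin: Green cocoa tin with a cream lid, 64 mm across and high; origin at the centre of its underside. A bystander.
- sweet_blue: Sweet in a blue twisted wrapper, 36 x 60 x 18 mm; origin under its centre. A bystander.
- cocoa_pod: Dried orange-brown cocoa pod, 67 x 165 x 59 mm; origin under its centre. A bystander.
- ribbon_red: Red ribbon spool lying flat, 53 mm across, 22 mm high; origin under its centre. A bystander.
- ribbon_gold: Gold ribbon spool lying flat, 53 mm across, 22 mm high; origin under its centre. A bystander.
- ball_dish: Square white dish of coloured sweets, 112 x 112 x 41 mm; origin under its centre. A bystander.

How it is judged (in metres and radians):
On the way, in this order (a step that is already met when the one before it is completed fails the run):
1. the frame is all the way down, the wires in the slots (within 0.03 rad of home) (value of joint cutter_frame below 0.03 rad), for 0.2 s.
2. the frame is swung fully up again (above 1.15 rad) (value of joint cutter_frame above 1.15 rad), for 0.1 s.
At the end, for the whole second after the job is handed in: The frame is all the way down again (within 0.03 rad of home, wires in the slots), at rest and let go (value of joint cutter_frame below 0.03 rad and not (velocity of joint cutter_frame above 0.05 rad/s)); the robot touches nothing.
It fails at once if the wires are pressed with more than 20 N (contact force between cutter_wires and anything else above 20 N).
It fails at once if a bystander is moved by more than 20 mm (distance of any of red_tin, green_tin, sweet_blue, cocoa_pod, ribbon_red, ribbon_gold, ball_dish from where it was at the start of the episode above 0.02 m).
It also fails if it takes over 72 s, if anything falls off the work surface, if the arm or the gripper's body presses on something with over 40 N, if the wrist force passes 120 N, or if a joint passes its speed limit or range.

## Robot

A 6-joint arm with a two-finger parallel gripper is mounted at the origin on a cart in front of the work surface, level with it; the furniture and walls round the work are solid. World frame = base frame: x ahead of the robot, y to its left, z up, the work surface at z = 0. Lengths are in mm, angles in rad, forces in N, time in s.
With the tool pointing down it reaches from about 300 to 875 mm from the base axis. Payload 4.2 kg.
Tool frame: the origin (TCP) lies on the centre line of the jaws, within the pads' length; the fingertips stand nose_length ahead of it and the grasp point (between the pads) lies 3 mm ahead of it (nose_length is the distance from the TCP to the fingertips, in mm); z points along the fingers, y is the line along which they close (so a half turn about z gives the same grasp; the last joint's range is limited). The gripper opens to 85 mm and grips with 20 to 120 N. Pads are 22 mm wide; open, the fingers measure 114 mm over their backs; the gripper's body (76 mm by 85 mm) begins 54 mm behind the grasp point. The pads swing forward as they close: fully open they stand 13 mm farther back than shut.
Start: joints at [-1.234, 0.32, 1.565, -0, 1.257, -0.02], TCP at [200.837, -538.798, 253.338] pointing down, gripper open.
Joint ranges: [-3.11, 3.11], [-0.84, 2.01], [0.21, 2.61], [-1.34, 4.49], [0.05, 2.63], [-2.56, 2.56]. Speed limits (rad/s): [2.57, 2.57, 3.14, 3.14, 3.14, 3.14].

## Interface

Orientations are given as a unit quaternion [w, x, y, z].
In Python, from workcell import * gives the robot as it stands. The module is installed in compiled form; this text tells all that it offers.
- The arm moves only by the tool servo_tool, never from a script. Its arguments are lists of equal length, an entry for each row: "grip": the closure, from -1 (fully open) to 1 (shut); "offset": the shift along the tool's x, y, z each as a share of 1 m, from -1 to 1, a list of three; "delta_rot": the turn, a rotation vector about the tool's x, y, z each as a share of pi/2 rad, from -1 to 1, a list of three. In form: {"grip": [grip, ...], "offset": [[dx, dy, dz], ...], "delta_rot": [[rx, ry, rz], ...]}. A call has 1 to 10 rows; each row shifts and turns the commanded pose from where the row before left it, along the tool's axes as they then stand; what a row does not reach is not made up. A row lasts 1/12 s, in which the tool goes at most 41.7 mm and 7.16 degrees, less where a joint would pass 70% of its speed; a pose out of reach is approached as far as the arm can. A call with a number of a shift or a turn outside -1 to 1 is refused whole. A call with a gripper value outside its range is refused whole. The fingers move at their own pace and stop on an object; the grip force is fixed at half the most. Time passes only in rows, so rows that do not move let the fingers close. It gives the time, the measured TCP pose, the force, the opening and the grip force at its end, in the units of the state.
- read_state(): the state, without advancing time (a new reading comes with each control period).
- grab_frame(name): name is "scene" or "top" or "wrist"; returns a dict with "pixels" (420x560x3 uint8, red, green, blue), "z_map" (420x560 float32, mm along the optical axis (not along the pixel's ray), 0 where there is no reading), "fx", "fy", "cx", "cy" (pixels), "D" ([k1, k2, p1, p2, k3] as OpenCV has them; the pictures are not rectified), "rvec" (rotation vector, rad) and "tvec" (3), from world to camera coordinates, as OpenCV has them. Camera axes: x right, y down, z forward; pixel columns grow to the right and rows downward; lengths in mm; the calibration is good to about 2 mm. A picture is of the moment at which its call begins.
- job_done(): hands the job in; it is judged then, once.
The state is a dict: "clock": time; "q": joint angles; "joint_vel": joint speeds; "joint_torque": joint torques, N m; "eef_pos": TCP position; "eef_rot": TCP orientation; "wrist_force": force on the tool from outside, world axes, zero at the start; "torque": the same for the moment, N m; "opening": finger opening in mm; "grasp_force": force on a finger pad.
Only numpy, scipy, OpenCV 4.12 (cv2) and the standard library are available. Lean on these libraries where they do the work, as an engineer would, in place of code of your own. Each camera call takes 0.05 s, during which the arm holds its last target. There are 200 camera calls.

## Working session

There is one attempt and no reset: what is moved stays moved. The work goes in short steps, Python scripts to look and compute and a tool call to move; the robot and the scene stay as the last step left them, time stands still between calls to the robot, and variables do not carry over. Pictures are saved under pics/ and viewed, at most 10 in all, crops included, and the job is handed in when it is done.

Besides the shell and the picture viewer there is one more tool, called after "Emit:" as name(argument=value, ...), one argument or row to a line, values as JSON. servo_tool: Moves the arm, as the interface text tells. Shift numbers are shares of 1 m and turn numbers shares of pi/2 rad, none past 1 either way. Its arguments: {"type":"object","properties":{"grip":{"type":"array"},"offset":{"type":"array"},"delta_rot":{"type":"array"}},"required":["grip","offset","delta_rot"]}

```bash
mkdir -p pics; cat > h.py <<'E'
from workcell import *
import numpy as np, cv2
def snap(n,f):
    g=grab_frame(n); cv2.imwrite('pics/'+f,g['pixels'][:,:,::-1]); np.save('pics/'+f+'.npy',g,allow_pickle=True); return g
def cloud(g):
    v,u=np.mgrid[0:420,0:560]; K=np.array([[g['fx'],0,g['cx']],[0,g['fy'],g['cy']],[0,0,1.]])
    p=cv2.undistortPoints(np.stack([u.ravel(),v.ravel()],1).astype(np.float64)[:,None],K,np.array(g['D'],float))[:,0]
    z=g['z_map'].ravel(); P=np.c_[p*z[:,None],z]; R=cv2.Rodrigues(np.array(g['rvec'],float))[0]
    W=(P-np.ravel(g['tvec']))@R; W[z==0]=np.nan
    return W.reshape(420,560,3)
E
python3 - <<'E'
from h import *
a=snap('scene','s.png');b=snap('top','t.png')
print({k:v for k,v in read_state().items()})
E
```

```text
{'clock': 0.1, 'q': array([-1.23399128e+00,  3.20221724e-01,  1.56557993e+00, -2.83377903e-05,
        1.25738806e+00, -1.99887196e-02]), 'joint_vel': array([-0.00086822, -0.00146285, -0.00309066, -0.00021012, -0.0013683 ,
        0.00237577]), 'joint_torque': array([ 6.17589812e-04, -4.16409516e+01, -2.34704536e+01,  9.50830531e-05,
        4.94595020e-03, -2.82531460e-05]), 'eef_pos': array([ 200.69855471, -538.41063202,  252.56099863]), 'eef_rot': array([-7.86410444e-04,  9.84128343e-01,  1.77456381e-01, -1.39272450e-04]), 'wrist_force': array([-1.05176511, -1.08366362,  0.98921941]), 'torque': array([-0.02231497, -0.00304099,  0.00262377]), 'grasp_force': 0.0, 'opening': 85.37291089364851}
```

View pics/s.png

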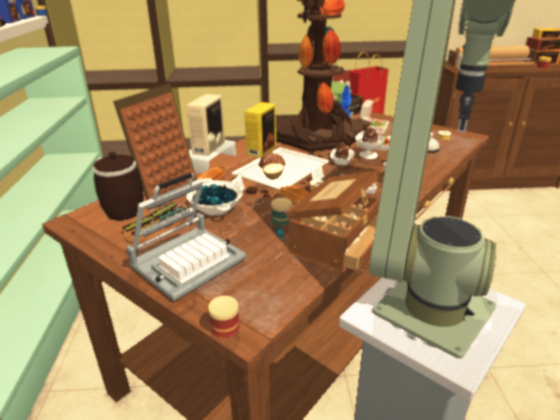

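View pics/t.png

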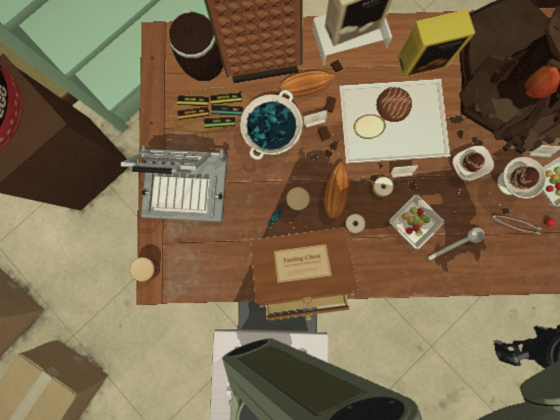

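The scene view shows the cutter at the near left with its frame raised. In the top view the cutter is around (183,187), with the slats near (180,193) and the black handle near (150,167).

```bash
python3 - <<'E'
from h import *
b=np.load('pics/t.png.npy',allow_pickle=True).item(); W=cloud(b)
for u,v in [(150,167),(180,195),(155,195),(205,195),(145,215),(220,215),(145,195),(222,190),(298,198),(144,269),(185,153),(220,155),(300,390)]: print(u,v,W[v,u].round())
print('cam',-cv2.Rodrigues(np.array(b['rvec']))[0].T@np.ravel(b['tvec']))
c=cv2.resize(b['pixels'][130:240,110:250,::-1],(763,600),interpolation=cv2.INTER_CUBIC);cv2.imwrite('pics/tc.png',c)
a=np.load('pics/s.png.npy',allow_pickle=True).item();V=cloud(a)
c=cv2.resize(a['pixels'][165:300,115:265,::-1],(667,600),interpolation=cv2.INTER_CUBIC);cv2.imwrite('pics/sc.png',c)
E
```

```text
150 167 [553. 275. 261.]
180 195 [520. 259.  61.]
155 195 [519. 329.  59.]
205 195 [523. 192.  54.]
145 215 [466. 367.  23.]
220 215 [471. 153.  23.]
145 195 [523. 371.  24.]
222 190 [542. 150.  27.]
298 198 [518. -66.  67.]
144 269 [316. 343.  67.]
185 153 [638. 251.  63.]
220 155 [633. 152.  69.]
300 390 [179. -64. 565.]
cam [ 361.65399822  -44.07062512 1133.61786896]
```

View pics/tc.png

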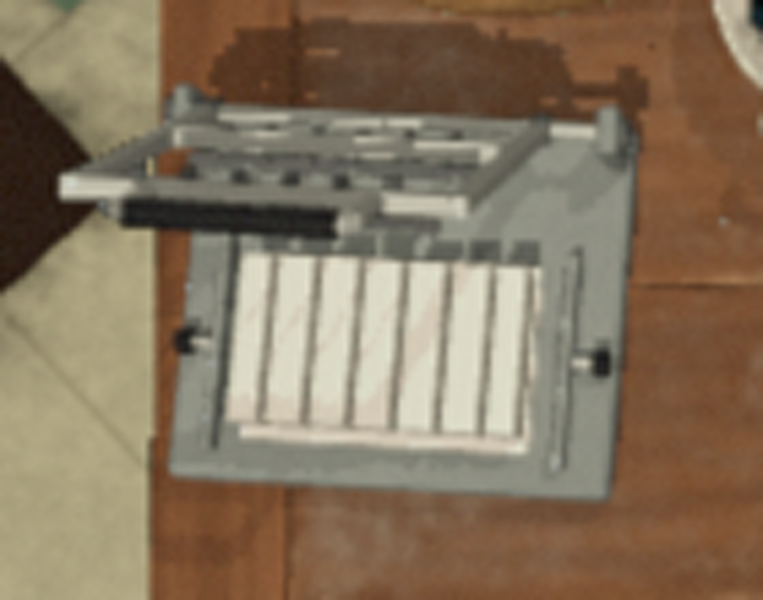

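View pics/sc.png

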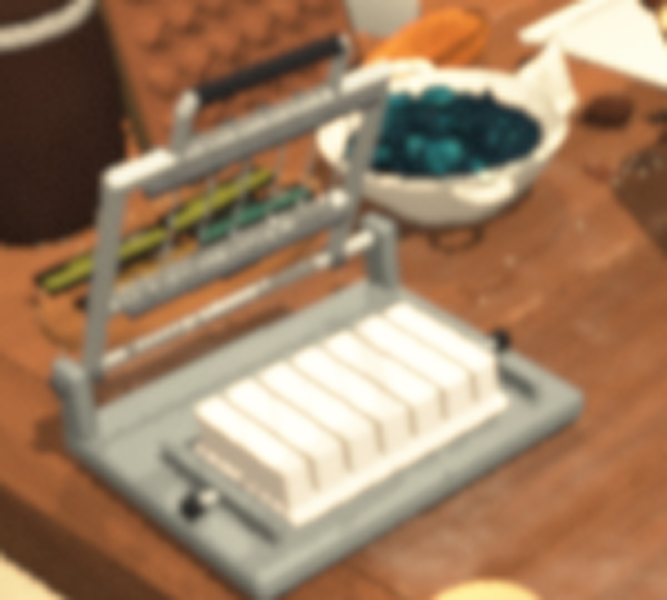

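The crops show the frame standing up at about 1.2 rad. The cutter's base corners are at crop pixels (170,475) and (608,497), and the slots and the handle bar (120–340, 217) are clear.

```bash
cat >> h.py <<'E'
def ray(g,uv,zw):
    K=np.array([[g['fx'],0,g['cx']],[0,g['fy'],g['cy']],[0,0,1.]])
    p=cv2.undistortPoints(np.array(uv,float).reshape(-1,1,2),K,np.array(g['D'],float))[:,0]
    R=cv2.Rodrigues(np.array(g['rvec'],float))[0]; c=-R.T@np.ravel(g['tvec'])
    d=np.c_[p,np.ones(len(p))]@R; return c+d*((zw-c[2])/d[:,2])[:,None]
E
python3 - <<'E'
from h import *
b=np.load('pics/t.png.npy',allow_pickle=True).item(); W=cloud(b)
f=lambda L:[(110+(x+.5)/5.45-.5,130+(y+.5)/5.4545-.5) for x,y in L]
print('corners',ray(b,f([(170,475),(608,497),(636,140)]),26).round(1))
print('front slots',ray(b,f([(262,420),(306,422),(351,425),(396,427),(441,430),(486,433)]),58).round(1))
print('back slots',ray(b,f([(275,255),(319,257),(363,259),(408,261),(453,263),(497,264)]),58).round(1))
# base top region
m=(abs(W[...,2]-26)<4)&(abs(W[...,0]-540)<140)&(abs(W[...,1]-260)<150)
r=cv2.minAreaRect(W[m][:,:2].astype(np.float32)); print('base',r)
for n in ('t','s'):
    a=np.load(f'pics/{n}.png.npy',allow_pickle=True).item(); V=cloud(a); px=a['pixels'].astype(int)
    m=(V[...,2]>200)&(abs(V[...,0]-560)<80)&(abs(V[...,1]-260)<130)
    k=m&(px.max(-1)<75)
    Q=V[k]; print(n,m.sum(),k.sum(),np.median(Q,0).round(1),Q.min(0).round(1),Q.max(0).round(1))
    q=V[m];print(' all',q.min(0).round(1),q.max(0).round(1))
    d=Q[:,:2]-Q[:,:2].mean(0); print(' dir',np.linalg.svd(d,full_matrices=False)[2][0])
a=np.load('pics/s.png.npy',allow_pickle=True).item();V=cloud(a)
E
```

```text
corners [[460.5 377.4  26. ]
 [454.4 148.3  26. ]
 [643.8 141.8  26. ]]
front slots [[486.6 320.2  58. ]
 [486.1 297.7  58. ]
 [485.1 274.7  58. ]
 [484.7 251.8  58. ]
 [483.7 228.9  58. ]
 [482.7 206.   58. ]]
back slots [[571.7 319.   58. ]
 [571.1 296.3  58. ]
 [570.6 273.7  58. ]
 [570.  250.5  58. ]
 [569.5 227.4  58. ]
 [569.5 204.8  58. ]]
base ((556.7178344726562, 261.2871398925781), (232.24855041503906, 199.74851989746094), 88.14453887939453)
t 692 234 [548.2 271.6 258.5] [540.9 223.6 205.5] [581.2 359.7 264. ]
 all [540.9 182.  200.3] [582.6 361.4 264. ]
 dir [-0.05302062 -0.99859342]
s 917 128 [543.6 277.7 255.2] [538.4 232.6 247.9] [548.5 319.  260. ]
 all [538.4 182.5 200. ] [579.3 364.7 262.2]
 dir [0.03179812 0.99949431]
```

Emit:
servo_tool(
  grip=[-1, -1, -1, -1, -1, -1, -1, -1, -1, -1],
  offset=[
    [0, 0, -0.01],
    [0, 0, -0.01],
    [0, 0, -0.01],
    [0, 0, -0.01],
    [0, 0, -0.01],
    [0, 0, -0.01],
    [0, 0, -0.01],
    [0, 0, -0.01],
    [0, 0, -0.01],
    [0, 0, -0.01],
  ],
  delta_rot=[
    [0, 0, -0.0755],
    [0, 0, -0.0755],
    [0, 0, -0.0755],
    [0, 0, -0.0755],
    [0, 0, -0.0755],
    [0, 0, -0.0755],
    [0, 0, -0.0755],
    [0, 0, -0.0755],
    [0, 0, -0.0755],
    [0, 0, -0.0755],
  ],
)

```text
clock: 0.93
eef_pos: [200.8, -538.6, 353.3]
eef_rot: [-0.0, 0.715, 0.699, 0.0]
wrist_force: [0.1, 0.1, -1.6]
opening: 85.5
grasp_force: 0.0
```

Emit:
servo_tool(
  grip=[-1, -1, -1, -1, -1, -1, -1, -1, -1, -1],
  offset=[
    [0.034, 0.02, 0],
    [0.034, 0.02, 0],
    [0.034, 0.02, 0],
    [0.034, 0.02, 0],
    [0.034, 0.02, 0],
    [0.034, 0.02, 0],
    [0.034, 0.02, 0],
    [0.034, 0.02, 0],
    [0.034, 0.02, 0],
    [0.034, 0.02, 0],
  ],
  delta_rot=[
    [0, 0, 0],
    [0, 0, 0],
    [0, 0, 0],
    [0, 0, 0],
    [0, 0, 0],
    [0, 0, 0],
    [0, 0, 0],
    [0, 0, 0],
    [0, 0, 0],
    [0, 0, 0],
  ],
)

```text
clock: 1.77
eef_pos: [410.7, -202.6, 353.1]
eef_rot: [-0.0, 0.717, 0.697, -0.0]
wrist_force: [0.8, 0.4, 0.3]
opening: 85.4
grasp_force: 0.0
```

Emit:
servo_tool(
  grip=[-1, -1, -1, -1, -1, -1, -1, -1, -1, -1],
  offset=[
    [0.034, 0.012, 0],
    [0.034, 0.012, 0],
    [0.034, 0.012, 0],
    [0.034, 0.012, 0],
    [0.034, 0.012, 0],
    [0.034, 0.012, 0],
    [0.034, 0.012, 0],
    [0.034, 0.012, 0],
    [0.034, 0.012, 0],
    [0.034, 0.012, 0],
  ],
  delta_rot=[
    [0, 0, 0],
    [0, 0, 0],
    [0, 0, 0],
    [0, 0, 0],
    [0, 0, 0],
    [0, 0, 0],
    [0, 0, 0],
    [0, 0, 0],
    [0, 0, 0],
    [0, 0, 0],
  ],
)

```text
clock: 2.6
eef_pos: [539.9, 133.8, 352.9]
eef_rot: [-0.0, 0.717, 0.697, -0.0]
wrist_force: [1.6, -0.5, 0.5]
opening: 85.7
grasp_force: 0.0
```

Emit:
servo_tool(
  grip=[-1, -1, -1, -1, -1, -1],
  offset=[
    [0.028, 0, 0],
    [0.028, 0, 0],
    [0.028, 0, 0],
    [0.028, 0, 0],
    [0.028, 0, 0],
    [0, 0, 0],
  ],
  delta_rot=[
    [0, 0, 0],
    [0, 0, 0],
    [0, 0, 0],
    [0, 0, 0],
    [0, 0, 0],
    [0, 0, 0],
  ],
)

```text
clock: 3.1
eef_pos: [543.3, 276.4, 351.9]
eef_rot: [-0.001, 0.715, 0.699, 0.0]
wrist_force: [-1.3, 0.3, 0.4]
opening: 85.2
grasp_force: 0.0
```

```bash
python3 - <<'E'
from h import *
g=snap('wrist','w1.png'); W=cloud(g); px=g['pixels'].astype(int)
s=read_state();print(s['eef_pos'],s['q'])
m=(abs(W[...,2]-252)<18)&(px.max(-1)<90)&(abs(W[...,0]-545)<40)&(abs(W[...,1]-270)<80)
Q=W[m];print(m.sum(),np.median(Q,0),np.percentile(Q,[1,99],axis=0).round(1))
E
```

```text
[543.32095273 274.07326078 352.01824559] [4.48188115e-01 3.34592862e-01 1.29814184e+00 2.19763141e-04
 1.51072872e+00 4.72789762e-01]
2095 [547.89345326 263.23715187 258.52580841] [[540.5 228.5 253.4]
 [554.7 297.6 260.7]]
```

View pics/w1.png

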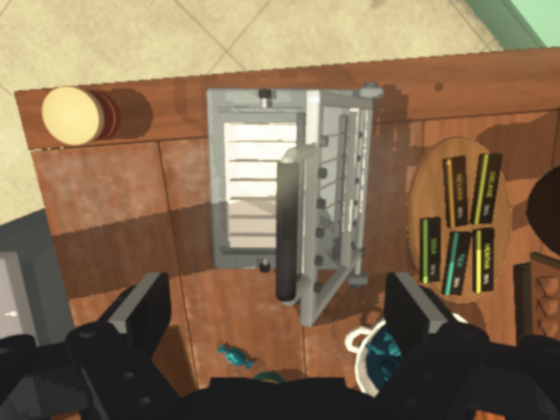

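The handle is at pixel column 288, rows 160–300, between the fingers. I'll go down and close on it.

Emit:
servo_tool(
  grip=[-1, -1, -1, -1, -1, -1, -1],
  offset=[
    [0, 0.004, -0.016],
    [0, 0, 0.024],
    [0, 0, 0.024],
    [0, 0, 0.024],
    [0, 0, 0.024],
    [0, 0, 0.016],
    [0, 0, 0],
  ],
  delta_rot=[
    [0, 0, 0],
    [0, 0, 0],
    [0, 0, 0],
    [0, 0, 0],
    [0, 0, 0],
    [0, 0, 0],
    [0, 0, 0],
  ],
)

```text
clock: 3.73
eef_pos: [545.8, 269.8, 253.1]
eef_rot: [-0.001, 0.717, 0.697, -0.004]
wrist_force: [-1.2, -0.0, -0.7]
opening: 85.0
grasp_force: 0.0
```

Emit:
servo_tool(
  grip=[0.2, 0.5, 0.6, 0.7, 0.8, 1, 1, 1, 1, 1],
  offset=[
    [0, 0, 0],
    [0, 0, 0],
    [0, 0, 0],
    [0, 0, 0],
    [0, 0, 0],
    [0, 0, 0],
    [0, 0, 0],
    [0, 0, 0],
    [0, 0, 0],
    [0, 0, 0],
  ],
  delta_rot=[
    [0, 0, 0],
    [0, 0, 0],
    [0, 0, 0],
    [0, 0, 0],
    [0, 0, 0],
    [0, 0, 0],
    [0, 0, 0],
    [0, 0, 0],
    [0, 0, 0],
    [0, 0, 0],
  ],
)

```text
clock: 4.57
eef_pos: [547.7, 271.9, 258.0]
eef_rot: [0.0, 0.717, 0.697, 0.0]
wrist_force: [-1.6, -0.3, 4.3]
opening: 11.8
grasp_force: 58.6
```

Emit:
servo_tool(
  grip=[1, 1, 1, 1, 1, 1, 1],
  offset=[
    [0, -0.0105, 0.006],
    [0, -0.0105, 0.006],
    [0, -0.0173, 0.0123],
    [0, -0.0159, 0.014],
    [0, -0.0144, 0.0155],
    [0, 0, 0],
    [0, 0, 0],
  ],
  delta_rot=[
    [0, 0, 0],
    [0, 0, 0],
    [0, 0, 0],
    [0, 0, 0],
    [0, 0, 0],
    [0, 0, 0],
    [0, 0, 0],
  ],
)

```text
clock: 5.15
eef_pos: [477.9, 273.5, 202.2]
eef_rot: [-0.001, 0.717, 0.697, -0.002]
wrist_force: [-1.1, -0.1, -2.6]
opening: 12.1
grasp_force: 59.7
```

```bash
python3 - <<'E'
from h import *
for n in ('wrist','wrist'):
    g=snap(n,'w2.png'); s=read_state();print(s['eef_pos'],s['wrist_force'],s['torque'],s['opening'])
E
```

```text
[478.39285327 273.49323191 202.79962161] [-1.87303662  0.12092682 -3.23346711] [ 0.01906472  0.44658874 -0.06646707] 11.47960497126107
[478.64653442 273.49784308 203.11012925] [-3.00280274 -0.37776048 -3.1740734 ] [ 0.02500023  0.53639405 -0.011369  ] 11.959677340278931
```

View pics/w2.png

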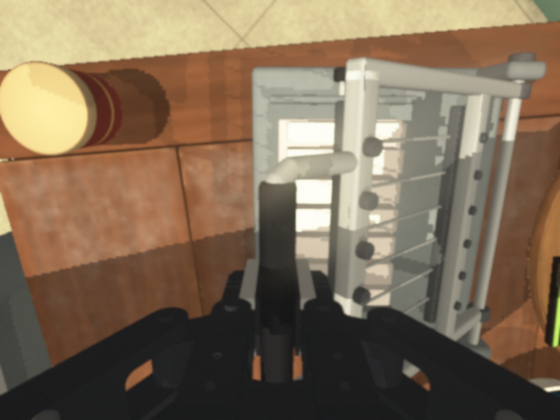

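The bar is gripped (column 278) and the frame follows with small forces. I'll go on down to about 0.2 rad.

Emit:
servo_tool(
  grip=[1, 1, 1, 1, 1, 1, 1, 1],
  offset=[
    [0, -0.0129, 0.0169],
    [0, -0.011, 0.0181],
    [0, -0.0093, 0.019],
    [0, -0.0072, 0.02],
    [0, -0.0027, 0.0102],
    [0, -0.0026, 0.0103],
    [0, 0, 0],
    [0, 0, 0],
  ],
  delta_rot=[
    [0, 0, 0],
    [0, 0, 0],
    [0, 0, 0],
    [0, 0, 0],
    [0, 0, 0],
    [0, 0, 0],
    [0, 0, 0],
    [0, 0, 0],
  ],
)

```text
clock: 5.92
eef_pos: [434.8, 275.4, 109.5]
eef_rot: [0.0, 0.717, 0.697, 0.001]
wrist_force: [-0.6, 0.4, -1.4]
opening: 11.9
grasp_force: 64.1
```

```bash
cat > st.py <<'E'
from h import *
P=[];F=[];T=[]
for i in range(6):
    g=grab_frame('wrist'); s=read_state();P.append(s['eef_pos']);F.append(s['wrist_force']);T.append(s['torque'])
print(np.mean(P,0).round(2),np.mean(F,0).round(2),np.std(F,0).round(2),np.mean(T,0).round(3),s['opening'],s['clock'])
cv2.imwrite('pics/last.png',g['pixels'][:,:,::-1]); np.save('pics/last.npy',g,allow_pickle=True)
E
python3 st.py
```

```text
[434.83 275.4  109.81] [ 2.06  0.67 -1.53] [0.77 0.44 0.64] [ 0.051 -0.63  -0.054] 11.859960265728896 6.2167
```

Emit:
servo_tool(
  grip=[1, 1, 1, 1, 1, 1, 1],
  offset=[
    [0, -0.0008, 0.005],
    [0, -0.0006, 0.005],
    [0, -0.0005, 0.004],
    [0, -0.0003, 0.003],
    [0, -0.0002, 0.002],
    [0, 0, 0],
    [0, 0, 0],
  ],
  delta_rot=[
    [0, 0, 0],
    [0, 0, 0],
    [0, 0, 0],
    [0, 0, 0],
    [0, 0, 0],
    [0, 0, 0],
    [0, 0, 0],
  ],
)

```text
clock: 6.8
eef_pos: [431.5, 275.3, 89.9]
eef_rot: [0.0, 0.717, 0.697, 0.0]
wrist_force: [4.7, 1.1, -0.1]
opening: 12.3
grasp_force: 63.4
```

```bash
python3 st.py
```

```text
[431.47 275.31  90.05] [ 3.73  2.27 -0.07] [0.47 0.56 0.49] [ 0.317 -1.09  -0.007] 12.121821169658169 7.1
```

Emit:
servo_tool(
  grip=[1, 1, 1, 1],
  offset=[
    [0, -0.0002, 0.0015],
    [0, -0.0002, 0.0015],
    [0, 0, 0],
    [0, 0, 0],
  ],
  delta_rot=[
    [0, 0, 0],
    [0, 0, 0],
    [0, 0, 0],
    [0, 0, 0],
  ],
)

```text
clock: 7.43
eef_pos: [431.2, 275.3, 87.3]
eef_rot: [0.0, 0.717, 0.697, 0.001]
wrist_force: [4.9, 2.9, 3.7]
opening: 12.1
grasp_force: 63.9
```

```bash
python3 st.py
```

```text
[431.15 275.31  87.29] [4.21 2.03 4.4 ] [0.37 0.34 0.49] [ 0.336 -1.387 -0.01 ] 11.978369303759113 7.7333
```

Emit:
servo_tool(
  grip=[1, 1, 1, 1],
  offset=[
    [0, -0.0002, 0.0015],
    [0, -0.0002, 0.0015],
    [0, 0, 0],
    [0, 0, 0],
  ],
  delta_rot=[
    [0, 0, 0],
    [0, 0, 0],
    [0, 0, 0],
    [0, 0, 0],
  ],
)

```text
clock: 8.07
eef_pos: [430.9, 275.3, 84.4]
eef_rot: [0.0, 0.717, 0.697, 0.001]
wrist_force: [4.5, 1.7, 4.7]
opening: 12.0
grasp_force: 63.9
```

```bash
python3 st.py
```

```text
[430.88 275.33  84.36] [4.46 1.82 4.28] [0.47 0.47 0.55] [ 0.286 -1.412 -0.027] 11.69663436741421 8.3667
```

View pics/last.png

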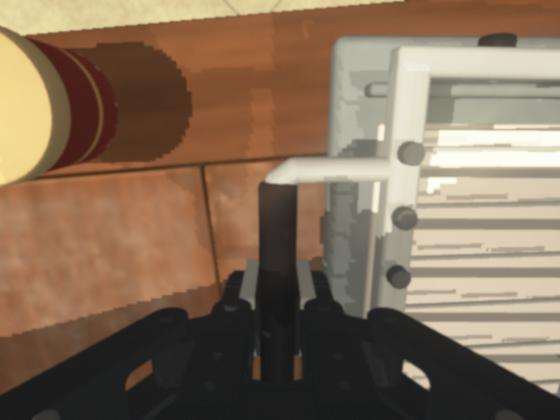

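```bash
python3 - <<'E'
from h import *
g=np.load('pics/last.npy',allow_pickle=True).item(); W=cloud(g)
for u,v in [(278,200),(278,215),(278,230),(278,250),(360,60),(360,100),(360,140),(360,180),(360,220)]: print(u,v,W[v,u].round(1),g['pixels'][v,u])
E
```

```text
278 200 [431.4 316.9  87.4] [68 58 50]
278 215 [431.2 311.4  86.7] [55 47 44]
278 230 [431.1 306.3  87.3] [50 44 41]
278 250 [430.9 298.9  87.3] [48 44 40]
360 60 [471. 368.  26.] [183 185 168]
360 100 [471.6 350.3  25.9] [167 169 154]
360 140 [472.  331.7  27. ] [124 123 111]
360 180 [460.2 321.7  81. ] [193 188 168]
360 220 [473.6 290.6  25.6] [113 111 101]
```

The grip holds with the bar at column 278. The upward force rose at TCP z≈88, so the wires have touched. I'll ease up slightly and slide right (tool −x) under light pressure.

Emit:
servo_tool(
  grip=[1, 1, 1, 1, 1, 1, 1, 1, 1, 1],
  offset=[
    [0, 0, -0.001],
    [-0.0005, 0, 0],
    [-0.0005, 0, 0],
    [-0.0005, 0, 0],
    [-0.0005, 0, 0],
    [-0.0005, 0, 0],
    [-0.0005, 0, 0],
    [0, 0, 0],
    [0, 0, 0],
    [0, 0, 0],
  ],
  delta_rot=[
    [0, 0, 0],
    [0, 0, 0],
    [0, 0, 0],
    [0, 0, 0],
    [0, 0, 0],
    [0, 0, 0],
    [0, 0, 0],
    [0, 0, 0],
    [0, 0, 0],
    [0, 0, 0],
  ],
)

```text
clock: 9.2
eef_pos: [431.0, 273.8, 85.4]
eef_rot: [-0.0, 0.717, 0.697, 0.002]
wrist_force: [4.4, 6.7, 3.4]
opening: 12.0
grasp_force: 63.6
```

```bash
python3 st.py
```

```text
[430.98 273.82  85.36] [4.05 7.95 2.82] [0.45 0.25 0.33] [ 1.127 -1.277  0.027] 12.042726886424354 9.5
```

Emit:
servo_tool(
  grip=[1, 1, 1, 1, 1, 1, 1],
  offset=[
    [-0.0005, 0, 0],
    [-0.0005, 0, 0],
    [-0.0005, 0, 0],
    [-0.0005, 0, 0],
    [-0.0005, 0, 0],
    [-0.0005, 0, 0],
    [0, 0, 0],
  ],
  delta_rot=[
    [0, 0, 0],
    [0, 0, 0],
    [0, 0, 0],
    [0, 0, 0],
    [0, 0, 0],
    [0, 0, 0],
    [0, 0, 0],
  ],
)

```text
clock: 10.08
eef_pos: [430.9, 270.9, 85.4]
eef_rot: [-0.001, 0.717, 0.697, 0.002]
wrist_force: [4.3, 8.2, 2.4]
opening: 11.9
grasp_force: 63.6
```

```bash
python3 st.py
```

```text
[430.9  270.91  85.38] [3.66 8.26 2.76] [0.36 0.26 0.53] [ 1.197 -1.269  0.033] 11.798468353313723 10.3833
```

Emit:
servo_tool(
  grip=[1, 1, 1, 1, 1, 1],
  offset=[
    [-0.0005, 0, 0],
    [-0.0005, 0, 0],
    [-0.0005, 0, 0],
    [-0.0005, 0, 0],
    [0, 0, 0],
    [0, 0, 0],
  ],
  delta_rot=[
    [0, 0, 0],
    [0, 0, 0],
    [0, 0, 0],
    [0, 0, 0],
    [0, 0, 0],
    [0, 0, 0],
  ],
)

```text
clock: 10.88
eef_pos: [430.8, 268.8, 85.4]
eef_rot: [-0.0, 0.717, 0.697, 0.002]
wrist_force: [5.3, 6.9, 3.8]
opening: 11.9
grasp_force: 63.6
```

```bash
python3 st.py
```

```text
[430.83 268.84  85.37] [3.87 7.46 2.88] [0.63 0.2  0.77] [ 1.14  -1.278  0.007] 11.87831552869179 11.1833
```

Emit:
servo_tool(
  grip=[1, 1, 1, 1, 1, 1],
  offset=[
    [-0.0005, 0, 0],
    [-0.0005, 0, 0],
    [-0.0005, 0, 0],
    [-0.0005, 0, 0],
    [0, 0, 0],
    [0, 0, 0],
  ],
  delta_rot=[
    [0, 0, 0],
    [0, 0, 0],
    [0, 0, 0],
    [0, 0, 0],
    [0, 0, 0],
    [0, 0, 0],
  ],
)

```text
clock: 11.68
eef_pos: [430.4, 265.3, 84.6]
eef_rot: [0.0, 0.717, 0.697, 0.0]
wrist_force: [7.2, 4.0, -0.3]
opening: 12.0
grasp_force: 62.5
```

```bash
python3 st.py
```

```text
[430.42 265.28  84.59] [ 6.89  2.75 -0.5 ] [0.38 0.56 0.3 ] [ 0.418 -1.25  -0.   ] 12.238204953602043 11.9833
```

Emit:
servo_tool(
  grip=[1, 1, 1, 1, 1],
  offset=[
    [-0.0005, 0, 0],
    [-0.0005, 0, 0],
    [-0.0005, 0, 0],
    [0, 0, 0],
    [0, 0, 0],
  ],
  delta_rot=[
    [0, 0, 0],
    [0, 0, 0],
    [0, 0, 0],
    [0, 0, 0],
    [0, 0, 0],
  ],
)

```text
clock: 12.4
eef_pos: [430.4, 264.0, 84.6]
eef_rot: [-0.0, 0.717, 0.697, 0.0]
wrist_force: [7.0, 2.5, 0.2]
opening: 11.8
grasp_force: 62.5
```

```bash
python3 st.py
```

```text
[430.38 263.96  84.57] [ 6.77  3.29 -0.76] [0.44 0.44 0.3 ] [ 0.537 -1.212 -0.013] 12.148849595435324 12.7
```

Fz dropped to about −0.5 and Fy to the pin drag alone (about 3 N), so the wires have dropped into the slots. I'll lower carefully.

Emit:
servo_tool(
  grip=[1, 1, 1, 1, 1],
  offset=[
    [0, 0, 0.0015],
    [0, 0, 0.0015],
    [0, 0, 0.0015],
    [0, 0, 0],
    [0, 0, 0],
  ],
  delta_rot=[
    [0, 0, 0],
    [0, 0, 0],
    [0, 0, 0],
    [0, 0, 0],
    [0, 0, 0],
  ],
)

```text
clock: 13.12
eef_pos: [430.1, 264.0, 80.0]
eef_rot: [-0.0, 0.717, 0.697, 0.0]
wrist_force: [6.1, 3.4, -0.7]
opening: 12.1
grasp_force: 62.5
```

```bash
python3 st.py
```

```text
[430.09 264.    80.01] [ 5.68  3.9  -0.56] [0.24 0.46 0.18] [ 0.61  -1.166 -0.006] 11.832435868018607 13.4167
```

Emit:
servo_tool(
  grip=[1, 1, 1, 1, 1, 1, 1],
  offset=[
    [0.0008, 0, 0.001],
    [0, 0, 0.002],
    [0, 0, 0.002],
    [0, 0, 0.002],
    [0, 0, 0.002],
    [0, 0, 0],
    [0, 0, 0],
  ],
  delta_rot=[
    [0, 0, 0],
    [0, 0, 0],
    [0, 0, 0],
    [0, 0, 0],
    [0, 0, 0],
    [0, 0, 0],
    [0, 0, 0],
  ],
)

```text
clock: 14.0
eef_pos: [429.8, 264.2, 71.1]
eef_rot: [-0.0, 0.717, 0.697, -0.0]
wrist_force: [4.7, 0.9, 0.0]
opening: 12.2
grasp_force: 62.5
```

```bash
python3 st.py
```

```text
[429.8  264.21  71.05] [ 5.09  1.95 -0.61] [0.77 0.21 0.35] [ 0.251 -1.357 -0.015] 11.823397694294961 14.3
```

Emit:
servo_tool(
  grip=[1, 1, 1, 1, 1],
  offset=[
    [0, 0, 0.0015],
    [0, 0, 0.0015],
    [0, 0, 0.001],
    [0, 0, 0],
    [0, 0, 0],
  ],
  delta_rot=[
    [0, 0, 0],
    [0, 0, 0],
    [0, 0, 0],
    [0, 0, 0],
    [0, 0, 0],
  ],
)

```text
clock: 14.72
eef_pos: [429.6, 264.2, 67.0]
eef_rot: [-0.0, 0.717, 0.697, -0.001]
wrist_force: [4.8, 1.5, 0.2]
opening: 12.0
grasp_force: 61.8
```

```bash
python3 st.py
```

```text
[429.66 264.2   66.99] [ 5.63  1.69 -0.28] [0.48 0.55 0.21] [ 0.285 -0.997 -0.015] 11.98217630402758 15.0167
```

Still free. I'll go on to the home stop in 1 mm steps.

Emit:
servo_tool(
  grip=[1, 1, 1, 1],
  offset=[
    [0, 0, 0.001],
    [0, 0, 0.001],
    [0, 0, 0],
    [0, 0, 0],
  ],
  delta_rot=[
    [0, 0, 0],
    [0, 0, 0],
    [0, 0, 0],
    [0, 0, 0],
  ],
)

```text
clock: 15.35
eef_pos: [429.7, 264.3, 65.8]
eef_rot: [-0.0, 0.717, 0.697, -0.0]
wrist_force: [4.3, 0.9, 6.3]
opening: 11.9
grasp_force: 62.4
```

```bash
python3 st.py
```

```text
[429.7  264.28  65.81] [3.87 0.92 5.92] [0.23 0.41 0.53] [ 0.143 -0.698 -0.028] 12.033745590240882 15.65
```

Emit:
servo_tool(
  grip=[1, 1, 1, 1],
  offset=[
    [0, 0, 0.001],
    [0, 0, 0.001],
    [0, 0, 0],
    [0, 0, 0],
  ],
  delta_rot=[
    [0, 0, 0],
    [0, 0, 0],
    [0, 0, 0],
    [0, 0, 0],
  ],
)

```text
clock: 15.98
eef_pos: [429.7, 264.4, 64.7]
eef_rot: [-0.0, 0.717, 0.697, -0.0]
wrist_force: [1.5, 0.2, 13.7]
opening: 12.0
grasp_force: 63.2
```

```bash
python3 st.py; python3 - <<'E'
from h import *
g=np.load('pics/last.npy',allow_pickle=True).item(); W=cloud(g)
for u,v in [(278,200),(278,215),(278,230),(278,250)]: print(W[v,u].round(1))
E
```

```text
[429.75 264.39  64.74] [1.660e+00 1.000e-02 1.372e+01] [0.57 0.58 0.53] [ 0.025 -0.405 -0.034] 11.896629812705907 16.2833
[430.3 306.1  68.6]
[430.1 300.9  68.4]
[429.9 295.6  68.6]
[429.7 288.1  68.1]
```

The home stop is felt at TCP z≈66 and the handle centre is at 61.5 mm, so the frame is down. Next is the full swing up.

Emit:
servo_tool(
  grip=[1, 1, 1, 1, 1, 1, 1, 1, 1, 1],
  offset=[
    [0, 0, -0.006],
    [0, 0.0003, -0.008],
    [0, 0.0008, -0.0092],
    [0, 0.0015, -0.0105],
    [0, 0.0016, -0.0105],
    [0, 0.0053, -0.0205],
    [0, 0.0072, -0.02],
    [0, 0.0093, -0.019],
    [0, 0, 0],
    [0, 0, 0],
  ],
  delta_rot=[
    [0, 0, 0],
    [0, 0, 0],
    [0, 0, 0],
    [0, 0, 0],
    [0, 0, 0],
    [0, 0, 0],
    [0, 0, 0],
    [0, 0, 0],
    [0, 0, 0],
    [0, 0, 0],
  ],
)

```text
clock: 17.12
eef_pos: [453.3, 262.8, 166.1]
eef_rot: [-0.001, 0.717, 0.697, -0.003]
wrist_force: [-4.8, 1.2, 1.8]
opening: 11.9
grasp_force: 59.2
```

```bash
python3 st.py
```

```text
[453.01 262.87 165.53] [-5.48  0.55  3.  ] [0.61 0.23 0.38] [ 0.08   0.682 -0.055] 12.408371288638914 17.4167
```

Emit:
servo_tool(
  grip=[1, 1, 1, 1, 1, 1, 1, 1, 1, 1],
  offset=[
    [0, 0.011, -0.0181],
    [0, 0.0129, -0.0169],
    [0, 0.0144, -0.0155],
    [0, 0.0159, -0.014],
    [0, 0.0173, -0.0123],
    [0, 0.0183, -0.0105],
    [0, 0.0194, -0.0087],
    [0, 0.005, -0.0018],
    [0, 0.005, -0.0018],
    [0, 0, 0],
  ],
  delta_rot=[
    [0, 0, 0],
    [0, 0, 0],
    [0, 0, 0],
    [0, 0, 0],
    [0, 0, 0],
    [0, 0, 0],
    [0, 0, 0],
    [0, 0, 0],
    [0, 0, 0],
    [0, 0, 0],
  ],
)

```text
clock: 18.25
eef_pos: [573.4, 260.0, 270.3]
eef_rot: [-0.001, 0.717, 0.697, -0.001]
wrist_force: [-9.7, -2.2, 22.7]
opening: 11.4
grasp_force: 62.2
```

```bash
python3 st.py; python3 - <<'E'
from h import *
g=np.load('pics/last.npy',allow_pickle=True).item(); W=cloud(g)
for u,v in [(278,200),(278,215),(278,230),(278,250)]: print(W[v,u].round(1))
E
```

```text
[573.26 260.04 270.26] [-8.46 -2.87 20.97] [0.42 0.31 0.6 ] [-0.382  1.749 -0.13 ] 11.77808392404671 18.55
[573.7 300.6 268.9]
[573.5 294.9 268.2]
[573.4 289.9 269.9]
[573.2 282.4 270.2]
```

The handle is at about 1.24 rad, so the frame is fully up. Now back down along the same arc.

Emit:
servo_tool(
  grip=[1, 1, 1, 1, 1, 1, 1, 1, 1, 1],
  offset=[
    [0, -0.005, 0.0018],
    [0, -0.005, 0.0018],
    [0, -0.0194, 0.0087],
    [0, -0.0183, 0.0105],
    [0, -0.0173, 0.0123],
    [0, -0.0159, 0.014],
    [0, -0.0144, 0.0155],
    [0, -0.0129, 0.0169],
    [0, -0.011, 0.0181],
    [0, 0, 0],
  ],
  delta_rot=[
    [0, 0, 0],
    [0, 0, 0],
    [0, 0, 0],
    [0, 0, 0],
    [0, 0, 0],
    [0, 0, 0],
    [0, 0, 0],
    [0, 0, 0],
    [0, 0, 0],
    [0, 0, 0],
  ],
)

```text
clock: 19.38
eef_pos: [453.2, 262.9, 163.4]
eef_rot: [-0.0, 0.716, 0.698, -0.002]
wrist_force: [1.4, 2.1, -5.6]
opening: 11.8
grasp_force: 65.1
```

Emit:
servo_tool(
  grip=[1, 1, 1, 1, 1, 1, 1],
  offset=[
    [0, -0.0093, 0.019],
    [0, -0.0072, 0.02],
    [0, -0.0053, 0.0205],
    [0, -0.0016, 0.008],
    [0, -0.001, 0.006],
    [0, 0, 0],
    [0, 0, 0],
  ],
  delta_rot=[
    [0, 0, 0],
    [0, 0, 0],
    [0, 0, 0],
    [0, 0, 0],
    [0, 0, 0],
    [0, 0, 0],
    [0, 0, 0],
  ],
)

```text
clock: 19.97
eef_pos: [431.7, 264.2, 93.8]
eef_rot: [-0.0, 0.717, 0.697, -0.0]
wrist_force: [-0.2, -0.5, -1.7]
opening: 11.3
grasp_force: 66.5
```

```bash
python3 st.py
```

```text
[431.73 264.24  94.03] [-0.18 -0.46 -1.59] [0.53 0.37 0.74] [-0.059 -0.354 -0.035] 11.828332238672887 20.2667
```

Emit:
servo_tool(
  grip=[1, 1, 1, 1, 1, 1, 1],
  offset=[
    [0, -0.0002, 0.002],
    [0, -0.0002, 0.002],
    [0, -0.0002, 0.002],
    [0, -0.0002, 0.002],
    [0, -0.0002, 0.002],
    [0, 0, 0],
    [0, 0, 0],
  ],
  delta_rot=[
    [0, 0, 0],
    [0, 0, 0],
    [0, 0, 0],
    [0, 0, 0],
    [0, 0, 0],
    [0, 0, 0],
    [0, 0, 0],
  ],
)

```text
clock: 20.85
eef_pos: [430.5, 264.3, 83.2]
eef_rot: [-0.0, 0.717, 0.697, -0.0]
wrist_force: [0.6, -0.2, -2.2]
opening: 11.5
grasp_force: 67.6
```

```bash
python3 st.py
```

```text
[430.51 264.3   83.3 ] [ 1.09 -0.34 -3.33] [0.27 0.28 0.44] [-0.034 -0.272 -0.023] 11.655295693244964 21.15
```

No contact, so it runs free past the slat tops.

Emit:
servo_tool(
  grip=[1, 1, 1, 1, 1, 1, 1, 1, 1, 1],
  offset=[
    [0, -0.0001, 0.002],
    [0, -0.0001, 0.002],
    [0, -0.0001, 0.002],
    [0, -0.0001, 0.002],
    [0, 0, 0.002],
    [0, 0, 0.002],
    [0, 0, 0.002],
    [0, 0, 0.0018],
    [0, 0, 0],
    [0, 0, 0],
  ],
  delta_rot=[
    [0, 0, 0],
    [0, 0, 0],
    [0, 0, 0],
    [0, 0, 0],
    [0, 0, 0],
    [0, 0, 0],
    [0, 0, 0],
    [0, 0, 0],
    [0, 0, 0],
    [0, 0, 0],
  ],
)

```text
clock: 21.98
eef_pos: [429.9, 264.3, 67.6]
eef_rot: [-0.0, 0.717, 0.697, -0.0]
wrist_force: [-2.4, -0.8, 0.4]
opening: 11.4
grasp_force: 67.7
```

```bash
python3 st.py
```

```text
[429.92 264.31  67.67] [-2.79 -0.1  -0.25] [0.53 0.39 0.53] [-0.035 -0.224 -0.013] 11.877635209823202 22.2833
```

Emit:
servo_tool(
  grip=[1, 1, 1, 1, 1],
  offset=[
    [0, 0, 0.001],
    [0, 0, 0.001],
    [0, 0, 0.0005],
    [0, 0, 0],
    [0, 0, 0],
  ],
  delta_rot=[
    [0, 0, 0],
    [0, 0, 0],
    [0, 0, 0],
    [0, 0, 0],
    [0, 0, 0],
  ],
)

```text
clock: 22.7
eef_pos: [430.0, 264.3, 65.4]
eef_rot: [-0.0, 0.717, 0.697, -0.0]
wrist_force: [-4.2, -1.0, 2.6]
opening: 11.9
grasp_force: 68.0
```

Emit:
servo_tool(
  grip=[0.6, 0.55, 0.5, 0.45, 0.4, 0.4, 0.4],
  offset=[
    [0, 0, 0],
    [0, 0, 0],
    [0, 0, 0],
    [0, 0, 0],
    [0, 0, 0],
    [0, 0, 0],
    [0, 0, 0],
  ],
  delta_rot=[
    [0, 0, 0],
    [0, 0, 0],
    [0, 0, 0],
    [0, 0, 0],
    [0, 0, 0],
    [0, 0, 0],
    [0, 0, 0],
  ],
)

```text
clock: 23.28
eef_pos: [430.3, 264.4, 65.4]
eef_rot: [0.0, 0.717, 0.697, 0.0]
wrist_force: [-0.2, 0.5, -0.3]
opening: 25.7
grasp_force: 0.0
```

```bash
python3 st.py; python3 - <<'E'
from h import *
g=np.load('pics/last.npy',allow_pickle=True).item(); W=cloud(g)
for u,v in [(278,200),(278,215),(278,230),(278,250)]: print(W[v,u].round(1))
E
```

```text
[430.19 264.38  65.37] [-0.35 -0.05 -0.12] [0.36 0.68 0.47] [ 0.013 -0.01  -0.011] 25.961077461394023 23.5833
[430.7 306.   68.9]
[430.5 300.9  69.3]
[430.3 295.2  68.1]
[430.1 288.1  68.7]
```

View pics/last.png

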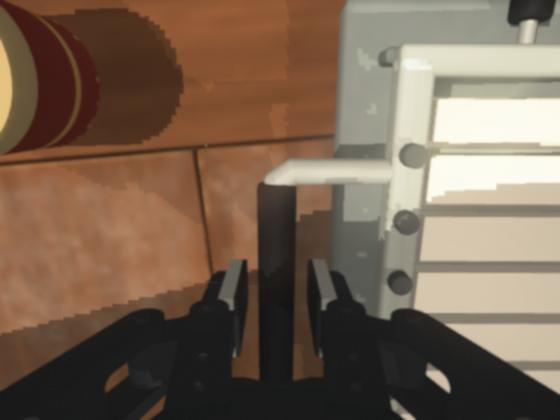

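The fingers stand clear of the bar on both sides (columns 240 and 315), and the wires lie in the slots at rows 150–340. I'll lift away.

Emit:
servo_tool(
  grip=[0.4, 0.4, 0.4, 0.4, 0.4, 0.4, 0.4, 0.4, 0.4],
  offset=[
    [0, 0, -0.005],
    [0, 0, -0.01],
    [0, 0, -0.015],
    [0, 0, -0.02],
    [0, 0, -0.025],
    [0, 0, -0.025],
    [0, 0, -0.02],
    [0, 0, 0],
    [0, 0, 0],
  ],
  delta_rot=[
    [0, 0, 0],
    [0, 0, 0],
    [0, 0, 0],
    [0, 0, 0],
    [0, 0, 0],
    [0, 0, 0],
    [0, 0, 0],
    [0, 0, 0],
    [0, 0, 0],
  ],
)

```text
clock: 24.33
eef_pos: [430.7, 264.7, 187.2]
eef_rot: [0.001, 0.717, 0.697, 0.002]
wrist_force: [-0.3, -0.6, -0.1]
opening: 25.7
grasp_force: 0.0
```

```bash
python3 st.py; python3 - <<'E'
from h import *
g=np.load('pics/last.npy',allow_pickle=True).item(); W=cloud(g); px=g['pixels'].astype(int)
m=(W[...,2]>40)&(W[...,2]<110)&(px.max(-1)<90)&(abs(W[...,0]-430)<12)&(abs(W[...,1]-268)<60)
print(m.sum(),np.percentile(W[m],[5,50,95],axis=0).round(1))
E
```

```text
[429.61 264.07 184.74] [ 0.05  0.15 -0.29] [0.78 0.6  0.21] [ 0.     0.015 -0.009] 25.63063528404819 24.6333
2408 [[422.8 224.7  64.7]
 [428.9 267.7  68. ]
 [435.  306.6  69.6]]
```

The handle top is at 68–69 mm, so the frame is down and let go.

```bash
python3 -c "
from workcell import *
print(job_done())"
```

```text
the job is handed in; nothing more can be done
None
```

The wires dropped into the slots and went fully down; I swung the frame up to about 1.24 rad and back down with no contact at the slats, then let go and handed in at about 25 s (no verdict was returned).

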